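# Stocktake: weigh and scan an opened packet of tea

### The job

Stocktake of opened goods: slide the green tea packet back along the weighing plate, without lifting or tipping it, until it stands fully home against the back stop, centred between the two guides, with its bar code facing out. Then take the scanner from its cradle, hold it level with its window about 6 cm in front of the bar code, aimed squarely at the middle of it, and keep it still there for two seconds without the scanner touching the packet. Lay the scanner back in its cradle the way it lay, and do not disturb the mug, the salt or the spice jars.

Things in the scene. Friction and masses are not known exactly. Their poses are not given: they have to be found in the camera images.
- scale: Grey bench scale 242 x 176 mm, fixed. Origin on the table; +x from its front (display) to its back, y left. Steel weighing plate x=-112..79, y=-85..85 mm, its top 24 mm above the table. On it a dark steel guide, top 44 mm above the table: back stop with inner face at x=66.5 mm, two cheeks with inner faces at y=-41 and 41 mm from x=5 mm back, flaring to 110 mm apart at x=-21 mm.
- home (a point): Point on the weighing plate (24 mm above the table) where the centre of the packet's underside belongs when the packet is fully home: 41.5 mm behind the scale's origin, mid-way between the cheeks. Axes as the scale's.
- packet: Lime-green carton of tea, 50 (x) by 74 (y) by 55 mm high, about 0.12 kg, standing askew on the weighing plate in front of the guide. Origin at the centre of its underside. A white bar-code sticker, 50 by 34 mm, is on its -x face, which faces the front of the scale, roughly toward the robot.
- barcode (a point): Centre of the bar-code sticker on the packet's -x face, 28.5 mm above the packet's underside. Axes as the packet's: -x points straight out of the sticker.
- scanner: Cordless stick scanner lying level in its cradle, 150 mm along x, 0.14 kg. Dark handle 30 mm wide (y), 26 mm high, x=-75..35 mm, orange key on top; light grey head 38 mm wide, 30 mm high, x=35..75 mm, dark red window at its +x end. Origin at the underside, mid-length; the handle's axis is 15 mm above it; centre of mass near x=5 mm.
- window (a point): Centre of the scanner's window: 75.5 mm ahead (+x) of the scanner's origin, 15 mm up. It looks along the scanner's +x axis.
- spot (a point): Aiming point of the scanner: on the window's axis, 60 mm ahead of the window. The scanner is aimed when this point lies at the middle of the bar code.
- cradle: Slate-blue charging cradle, fixed, base 186 (x) by 66 mm (y), 9 mm thick; origin on the table under its middle. Saddles at x=-77..-43 mm (37 mm between cheeks, for the handle) and x=39..73 mm (45 mm, for the head), cheeks 41 mm high, flared on top; end walls 31 mm high, inner faces at x=-84 and 80 mm. Between the saddles the handle's sides are free. The window lies at +x.
- seat (a point): Where the scanner's origin belongs when it lies in the cradle: 18 mm above the table over the cradle's origin. Axes as the cradle's.
- mug: Small white espresso cup, 63 by 92 mm with its handle, 51 mm high, a bystander. Origin at the centre of its underside.
- salt: Blue salt drum with white cap, 57 mm across, 116 mm high, a bystander. Origin at the centre of its underside.
- paprika: Glass spice jar with dark red cap, 43 mm across, 98 mm high, a bystander. Origin at the centre of its underside.
- pepper: Glass spice jar with blue cap, 46 mm across, 92 mm high, a bystander. Origin at the centre of its underside.
Not all that is in view belongs to the job. Of the things that look like the scanner, the largest one is meant.

How it is judged:
On the way, in this order (a step that is already met when the one before it is completed fails the run):
1. the packet stands fully home against the back stop between the guides, at rest (x of packet in the frame of home above -0.005 m and y of packet in the frame of home between -0.007 and 0.007 m and z of packet in the frame of home below 0.004 m and angle between the x axis of packet and the x axis of scale, either way round below 0.09 rad and angle between packet's own z axis and vertical below 0.06 rad and linear speed of packet below 0.02 m/s), for 0.2 s.
2. the scanner, held in the fingers, is aimed squarely at the bar code from about 6 cm and kept still for a second, the packet still home (all of step 1 and y of spot in the frame of barcode between -0.012 and 0.012 m and z of spot in the frame of barcode between -0.01 and 0.01 m and x of window in the frame of barcode between -0.09 and -0.035 m and angle between the x axis of scanner and the x axis of packet, either way round below 0.2 rad and linear speed of scanner below 0.02 m/s and angular speed of scanner below 0.2 rad/s and contact force between the fingers and scanner above 0.5 N), for 1 s.
At the end, for the whole second after the job is handed in: The packet stands upright on the plate within 5 mm of the back stop, 7 mm of the centre line and 5 degrees of square; the scanner lies level in its cradle, window at the same end as before, within 9 mm lengthways, 6 mm sideways, 4 mm in height and 7 degrees; both at rest (all of step 1 and x of scanner in the frame of seat between -0.01 and 0.009 m and y of scanner in the frame of seat between -0.006 and 0.006 m and z of scanner in the frame of seat below 0.004 m and angle between the x axis of scanner and the x axis of cradle, either way round below 0.12 rad and x of window in the frame of cradle above 0.03 m and angle between scanner's own z axis and vertical below 0.08 rad and linear speed of scanner below 0.02 m/s); the robot touches nothing.
It fails at once if the packet was lifted off the weighing plate or tipped (z of packet in the frame of home above 0.012 m or angle between packet's own z axis and vertical above 0.3 rad).
It fails at once if the scanner touched the packet (contact force between scanner and packet above 0.3 N).
It fails at once if the mug, the salt or a spice jar was disturbed (distance of any of mug, salt, paprika, pepper from where it was at the start of the episode above 0.02 m or angle between any of mug, salt, paprika, pepper's own z axis and vertical above 0.3 rad).
It also fails if it takes over 67 s, if anything falls off the work surface, if the arm or the gripper's body presses on something with over 40 N, if the wrist force passes 120 N, or if a joint passes its speed limit or range.

### The arm

A 6-joint arm with a two-finger parallel gripper is mounted at the origin on a cart in front of the work surface, level with it; the furniture and walls round the work are solid. World frame = base frame: x ahead of the robot, y to its left, z up, the work surface at z = 0. Lengths are in m, angles in rad, forces in N, time in s.
With the tool pointing down it reaches from about 0.375 to 0.9 m from the base axis. Payload 3.1 kg.
Tool frame: the origin (TCP) lies midway between the tips of the shut fingers; the grasp point (between the pads) lies 19 mm behind it; z points along the fingers, y is the line along which they close (so a half turn about z gives the same grasp; the last joint's range is limited). The gripper opens to 87 mm and grips with 3 to 60 N. Pads are 19 mm wide; open, the fingers measure 117 mm over their backs; the gripper's body (75 mm by 190 mm) begins 51 mm behind the grasp point.
Start: joints at [-1.401, 0.527, 1.433, -0, 1.181, -0.178], TCP at [0.214, -0.587, 0.223] pointing down, gripper open.
Joint ranges: [-3.08, 3.08], [-0.75, 2.2], [0.22, 2.44], [-1.43, 4.57], [0, 2.65], [-2.85, 2.85]. Speed limits (rad/s): [2.79, 2.79, 3.14, 3.14, 3.14, 3.14].

### API

Orientations are given as a unit quaternion [x, y, z, w].
In Python, from rig import robot gives the robot as it stands.
- The arm moves only by the shell command python3 -m jog 'ROWS' [FORCE]. ROWS is a JSON object of lists of equal length, an entry for each row: "dp": the shift along the tool's x, y, z in mm, a list of three; "delta_rot": the turn, a rotation vector about the tool's x, y, z in rad, a list of three; "gripper": the opening, from -1 (shut) to 1 (fully open). A call has 1 to 12 rows; each row is the pose to reach, as a shift and turn from the pose commanded when the call began, along the tool's axes at that moment; what a row does not reach only later rows make up. A row lasts 1/10 s, in which the tool goes at most 50 mm and 8.59 degrees, less where a joint would pass 70% of its speed; a pose out of reach is approached as far as the arm can. A call with a gripper value outside its range is refused whole. The fingers move at their own pace and stop on an object; FORCE is the grip in N (left out, the last holds). Time passes only in rows, so rows that repeat a pose let the fingers close. It gives the time, the measured TCP pose, the force, the opening and the grip force at its end, in the units of the state.
- robot.get_obs(): the state, without advancing time (a new reading comes with each control period).
- robot.camera(name): name is "scene" or "top" or "wrist"; returns the picture (400x640x3 uint8, red, green, blue); there is no depth.
- robot.camera_model(name): a dict with "fx", "fy", "cx", "cy" (pixels), "xyz" and "orientation" of the camera in the world; the wrist camera has in their place "T_tool_cam" (4x4, takes a point from camera to tool coordinates, whose origin is the TCP and whose axes are the flange's). Camera axes: x right, y down, z forward; pixel columns grow to the right and rows downward; lengths in m; the calibration is good to about 2 mm. A picture is of the moment at which its call begins: read the wrist's pose just before it. camera_model takes no time and is no camera call.
- robot.hand_in(): hands the job in; it is judged then, once.
Trained networks look in the newest picture that a camera, given by its name, has taken for a name from the list of things; names that differ only in an ending like _2 or _b are one class to them, and where a whole thing is asked for, a point or a joint stands for the part that bears it (a point fixed in the world has none). Each returns a list of dicts, best first, with "score" (0 to 1); they miss things now and then, are a little off and sometimes report something else, mostly with a low value. They report only what shows in the picture. A call takes as long as a camera call. They do not tell look-alikes from the thing itself.
- robot.search_frame(name, camera): "rect" ([left, top, right, bottom] in pixels, round what is visible of it).
The state is a dict: "time": time; "q": joint angles; "joint_velocities": joint speeds; "joint_torque": joint torques, N m; "position": TCP position; "tool_rot": TCP orientation; "ft_force": force on the tool from outside, world axes, zero at the start; "moment": the same for the moment, N m; "grip_width": finger opening in m; "grip_force": force on a finger pad.
Only numpy, scipy, OpenCV 4.12 (cv2) and the standard library are available. Lean on these libraries where they do the work, as an engineer would, in place of code of your own. Each camera call takes 0.05 s, during which the arm holds its last target. There are 200 camera calls.

## Working session

There is one attempt and no reset: what is moved stays moved. The work goes in short steps, Python scripts to look and compute and a shell command to move; the robot and the scene stay as the last step left them, time stands still between calls to the robot, and variables do not carry over. Pictures are saved under pics/ and viewed, at most 10 in all, crops included, and the job is handed in when it is done.

```bash
mkdir -p pics; ls
cat > h.py <<'E'
import numpy as np, cv2
from rig import robot
from scipy.spatial.transform import Rotation as R
def snap(n,f=None):
    o=robot.get_obs(); im=robot.camera(n)
    if f: cv2.imwrite('pics/'+f,im[:,:,::-1])
    return o,im
def cam(n,o=None):
    m=robot.camera_model(n)
    K=np.array([[m['fx'],0,m['cx']],[0,m['fy'],m['cy']],[0,0,1]])
    if 'T_tool_cam' in m:
        T=np.eye(4);T[:3,:3]=R.from_quat(o['tool_rot']).as_matrix();T[:3,3]=o['position'];T=T@np.array(m['T_tool_cam'])
    else:
        T=np.eye(4);T[:3,:3]=R.from_quat(m['orientation']).as_matrix();T[:3,3]=m['xyz']
    return K,T
def ray(c,uv):
    K,T=c; d=T[:3,:3]@np.linalg.inv(K)@np.array([uv[0],uv[1],1.]); return T[:3,3],d
def onz(c,uv,z):
    p,d=ray(c,uv); return p+d*(z-p[2])/d[2]
def proj(c,P):
    K,T=c; q=K@(T[:3,:3].T@(np.asarray(P,float)-T[:3,3])); return q[:2]/q[2]
E
python3 - <<'E'
from h import *
for n in ['scene','top']:
    o,im=snap(n,n+'0.png'); print(n,robot.camera_model(n))
    for t in ['packet','scanner','cradle','scale','mug','salt','paprika','pepper']:
        print(t,[(np.round(d['rect']).astype(int).tolist(),round(d['score'],2)) for d in robot.search_frame(t,n)][:4])
a=cv2.imread('pics/scene0.png')
print(robot.get_obs())
E
```

```text
pics
scene {'fx': 439.2269472911863, 'fy': 439.2269472911863, 'cx': 319.29271487166324, 'cy': 199.7663261540108, 'xyz': array([-0.10172024,  0.52570467,  1.03099366]), 'orientation': array([-0.40756665,  0.84105064, -0.3241445 ,  0.14647046])}
packet [([361, 165, 388, 192], 0.57)]
scanner [([248, 204, 290, 244], 0.92), ([315, 197, 327, 228], 0.8), ([312, 241, 346, 269], 0.64), ([358, 163, 392, 191], 0.41)]
cradle [([241, 201, 296, 255], 0.7)]
scale [([324, 152, 399, 214], 0.93)]
mug [([194, 251, 219, 283], 0.71)]
salt [([274, 143, 293, 184], 0.79), ([245, 204, 299, 254], 0.63)]
paprika [([387, 121, 405, 153], 0.62)]
pepper []
top {'fx': 502.08857100294495, 'fy': 502.08857100294495, 'cx': 323.1452919131978, 'cy': 192.7968316618422, 'xyz': array([ 0.41345434, -0.02809965,  1.4399273 ]), 'orientation': array([ 0.70967748, -0.70166301,  0.04727366, -0.04233314])}
packet [([377, 201, 408, 222], 0.63)]
scanner [([302, 190, 330, 220], 0.78), ([279, 237, 296, 280], 0.72), ([253, 164, 271, 220], 0.63)]
cradle [([250, 160, 278, 224], 0.83)]
scale [([354, 157, 426, 248], 0.61)]
mug [([174, 188, 205, 210], 0.94)]
salt []
paprika [([445, 164, 471, 188], 0.66), ([172, 186, 206, 212], 0.36)]
pepper [([449, 208, 474, 226], 0.57)]
{'time': 0.9, 'q': array([-1.40050601e+00,  5.27450444e-01,  1.43271031e+00,  8.66618345e-06,
        1.18136972e+00, -1.78475376e-01]), 'joint_velocities': array([-0.00104251,  0.00081403, -0.00204545, -0.00060126,  0.00026829,
       -0.00149097]), 'joint_torque': array([-4.90493367e-04, -4.40003729e+01, -1.76987708e+01,  6.34159148e-02,
        5.04343724e-02, -5.52121037e-06]), 'position': array([ 0.21362798, -0.58733951,  0.22257559]), 'tool_rot': array([9.84834088e-01, 1.73498758e-01, 3.88142979e-06, 3.11088747e-05]), 'ft_force': array([ 0.30475829,  0.07933199, -0.35577637]), 'moment': array([0.05910227, 0.07137912, 0.0029393 ]), 'grip_force': 0.0, 'grip_width': 0.08701422811064995}
```

Run:
```python
import cv2
a=cv2.imread('pics/top0.png')[140:300,160:480]
cv2.imwrite('pics/t0.png',cv2.resize(a,None,fx=2.5,fy=2.5,interpolation=2))
a=cv2.imread('pics/scene0.png')[110:300,180:420]
cv2.imwrite('pics/s0.png',cv2.resize(a,None,fx=3,fy=3,interpolation=2))
```

```text
(no output)
```

View pics/t0.png

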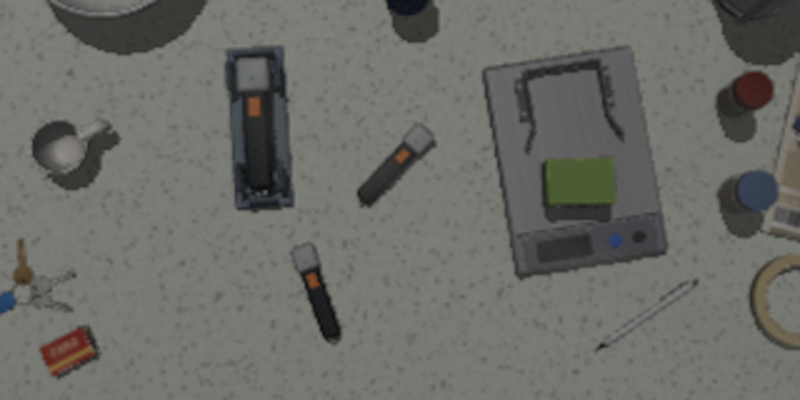

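View pics/s0.png

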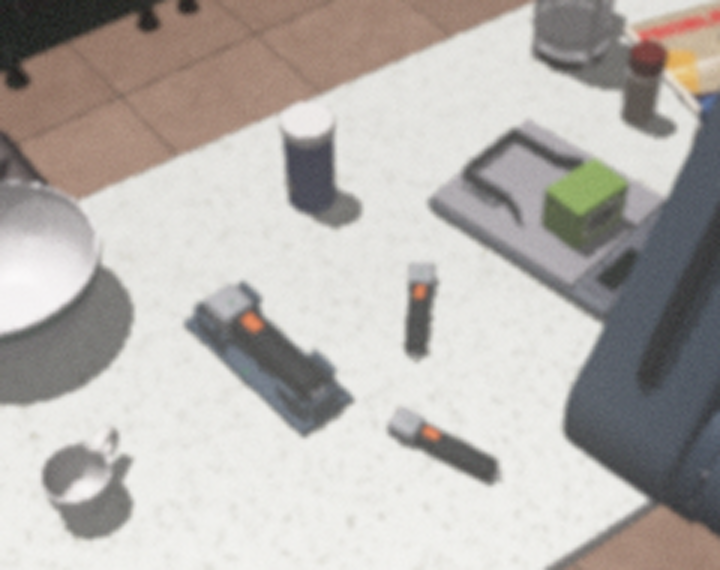

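Top view (crop ×2.5): the cradle with the large scanner is at crop (260,128), window end up. Two smaller decoys lie at (397,165) and (317,290). The scale is at about (575,160), with the packet askew at (580,182), the mug on the far left and the jars to the right of the scale. The scene view agrees and shows the salt standing behind, between cradle and scale.

Run:
```python
from h import *
c=cam('top')
f=lambda p,z:np.round(onz(c,(p[0]/2.5+160,p[1]/2.5+140),z),3)[:2]
S=[f(p,.018) for p in [(484,70),(632,46),(667,250),(518,276)]]
print('scale',S,np.mean(S,0))
P=[f(p,.079) for p in [(545,157),(613,157),(615,206),(545,206)]];print('packet',P,np.mean(P,0))
print('cradle',[f(p,.01) for p in [(227,49),(283,46),(293,206),(236,209)]])
print('salt',f((408,-8),.116),'pap',f((752,90),.098),'pep',f((756,190),.092),'mug',f((62,147),.05))
print(robot.camera_model('wrist'))
```

```text
scale [array([ 0.668, -0.124]), array([ 0.698, -0.295]), array([ 0.464, -0.331]), array([ 0.433, -0.163])] [ 0.56575 -0.22825]
packet [array([ 0.561, -0.187]), array([ 0.562, -0.261]), array([ 0.509, -0.263]), array([ 0.508, -0.186])] [ 0.535   -0.22425]
cradle [array([0.69 , 0.173]), array([0.694, 0.109]), array([0.509, 0.093]), array([0.505, 0.158])]
salt [ 0.735 -0.035] pap [ 0.635 -0.409] pep [ 0.527 -0.413] mug [0.569 0.348]
{'fx': 320.34405356861475, 'fy': 320.34405356861475, 'cx': 324.58014337890705, 'cy': 199.65760742788854, 'T_tool_cam': array([[-9.04356894e-04, -9.56804946e-01, -2.90729218e-01,
         8.09562217e-02],
       [ 9.99998246e-01, -3.88487055e-04, -1.83211367e-03,
        -1.70101077e-03],
       [ 1.64003088e-03, -2.90730365e-01,  9.56803619e-01,
        -1.62465453e-01],
       [ 0.00000000e+00,  0.00000000e+00,  0.00000000e+00,
         1.00000000e+00]])}
```

```bash
python3 -m jog '{"dp":[[423,-237,-40],[423,-237,-40],[423,-237,-40],[423,-237,-40],[423,-237,-40],[423,-237,-40],[423,-237,-40],[423,-237,-40],[423,-237,-40],[423,-237,-40],[423,-237,-40],[423,-237,-40]],"delta_rot":[[0,0,-1.22],[0,0,-1.22],[0,0,-1.22],[0,0,-1.22],[0,0,-1.22],[0,0,-1.22],[0,0,-1.22],[0,0,-1.22],[0,0,-1.22],[0,0,-1.22],[0,0,-1.22],[0,0,-1.22]],"gripper":[1,1,1,1,1,1,1,1,1,1,1,1]}'
python3 - <<'E'
from h import *
o,im=snap('wrist','w1.png'); print(o['position'],o['tool_rot'],o['time'])
for t in ['packet','scale']: print(t,robot.search_frame(t,'wrist')[:2])
np.save('o1.npy',o,allow_pickle=True)
E
```

```text
time: 2.1
position: [0.5304, -0.2194, 0.2626]
tool_rot: [0.707, 0.707, -0.0, 0.0]
ft_force: [0.5, -0.9, -0.9]
grip_width: 0.087
grip_force: 0.0
[ 0.53040103 -0.21937824  0.26255799] [ 7.06971337e-01  7.07242118e-01 -3.25599337e-04  9.74407164e-05] 2.1
packet [{'rect': [304.2, 143.7, 354.6, 216.2], 'score': 0.95}]
scale [{'rect': [246.1, 89.6, 449.6, 248.1], 'score': 0.74}]
```

View pics/w1.png

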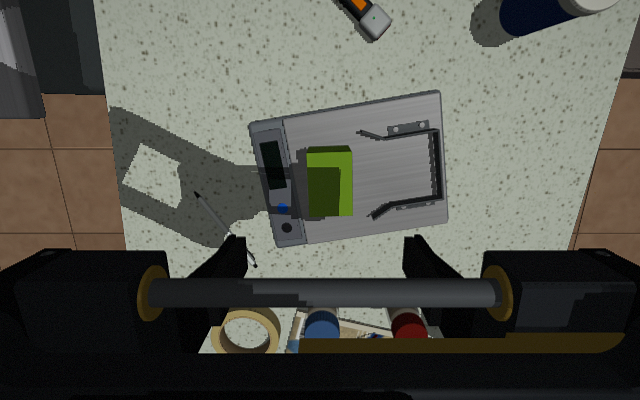

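```bash
cat >> h.py <<'E'
from scipy.optimize import minimize
def boxpts(x,y,yaw,z0,B):
    X=np.array([[a,b,c] for a in B[0] for b in B[1] for c in B[2]],float)
    c,s=np.cos(yaw),np.sin(yaw)
    return np.c_[x+c*X[:,0]-s*X[:,1],y+s*X[:,0]+c*X[:,1],z0+X[:,2]]
def fitbox(views,B,z0,p0,fitz=False):
    # views: list of (cam, mask); silhouettes matched by IoU on 4x upsampled masks
    def cost(p):
        t=0
        for c,m in views:
            k=4; M=cv2.resize(m,None,fx=k,fy=k,interpolation=1)>127
            pts=np.array([proj(c,q) for q in boxpts(p[0],p[1],p[2],p[3] if fitz else z0,B)])
            h=cv2.convexHull(((pts+.5)*k).astype(np.float32)).astype(int)
            I=np.zeros(M.shape,np.uint8); cv2.fillConvexPoly(I,h,1); I=I>0
            t+=1-(I&M).sum()/(I|M).sum()
        return t
    p0=list(p0)+([z0] if fitz else [])
    s=np.vstack([p0]+[np.array(p0)+d for d in np.diag([.008,.008,.1,.01][:len(p0)])])
    r=minimize(cost,p0,method='Nelder-Mead',options=dict(initial_simplex=s,xatol=2e-4,fatol=1e-4))
    return r.x,r.fun/len(views)
def green(im):
    h=cv2.cvtColor(im,cv2.COLOR_RGB2HSV); m=cv2.inRange(h,(30,120,30),(50,255,255))
    m=cv2.morphologyEx(m,cv2.MORPH_CLOSE,np.ones((3,3)))
    n,l,st,_=cv2.connectedComponentsWithStats(m); k=1+np.argmax(st[1:,4]); return ((l==k)*255).astype(np.uint8)
PB=[(-.025,.025),(-.037,.037),(0,.055)]
def scalepts(x,y,yaw):
    L=[(66.5,-41,44),(66.5,41,44),(5,41,44),(5,-41,44),(-21,55,44),(-21,-55,44),(-112,85,24),(-112,-85,24),(79,85,24),(79,-85,24)]
    X=np.array(L)/1000; c,s=np.cos(yaw),np.sin(yaw)
    return np.c_[x+c*X[:,0]-s*X[:,1],y+s*X[:,0]+c*X[:,1],X[:,2]]
E
python3 - <<'E'
from h import *
o=np.load('o1.npy',allow_pickle=True).item()
w=cv2.imread('pics/w1.png')[:,:,::-1]; t=cv2.imread('pics/top0.png')[:,:,::-1]
cw=cam('wrist',o); ct=cam('top')
mw,mt=green(w),green(t); print(mw.sum()/255,mt.sum()/255)
print('w',fitbox([(cw,mw)],PB,.024,(.535,-.224,0)))
print('t',fitbox([(ct,mt)],PB,.024,(.535,-.224,0)))
print('both+z',fitbox([(cw,mw),(ct,mt)],PB,.024,(.535,-.224,0),True))
x,y,a=.566,-.228,.158
k=4; I=cv2.resize(w[75:260,240:460],None,fx=3.4,fy=3.4,interpolation=2)[:,:,::-1].copy()
for q in scalepts(x,y,a):
    u=(proj(cw,q)+.5-[240,75])*3.4; cv2.circle(I,tuple(int(v) for v in u),2,(0,0,255),-1)
cv2.imwrite('pics/w1c.png',I)
E
```

```text
3084.0 1.0
w (array([ 0.53594645, -0.22554468,  0.03386999]), np.float64(0.03935090487600568))
t (array([ 0.519     , -0.22340741,  0.64814815]), np.float64(0.9986420731017314))
both+z (array([ 0.53590135, -0.22725368,  0.03606044,  0.01586538]), np.float64(0.5079286543561417))
```

View pics/w1c.png

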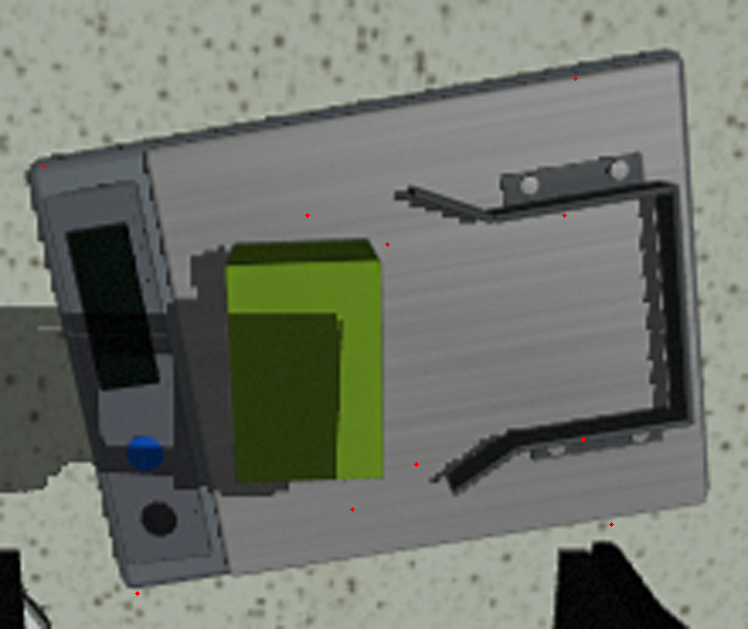

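The crop shows the plate corners at (150,152), (228,572), (680,57) and (706,498). The packet is squarer to the world axes than the scale, and the flared guide mouth opens toward it. My first guess for the scale pose is off, so I fit it to the corners.

Run:
```python
from h import *
from scipy.optimize import least_squares
o=np.load('o1.npy',allow_pickle=True).item()
w=cv2.imread('pics/w1.png'); cw=cam('wrist',o); ct=cam('top')
U=np.array([(150,152),(228,572),(680,57),(706,498)])/3.4+[240,75]-.5
r=least_squares(lambda p:(np.array([proj(cw,q) for q in scalepts(*p)[6:]])-U).ravel(),[.55,-.22,.158])
print(r.x,np.round(r.fun,1))
I=cv2.resize(w[75:260,240:460],None,fx=3.4,fy=3.4,interpolation=2)
def dots(I,c,P,o,k):
    for q in P:
        u=(proj(c,q)+.5-o)*k; cv2.circle(I,tuple(int(v) for v in u),2,(0,0,255),-1)
dots(I,cw,scalepts(*r.x),[240,75],3.4); dots(I,cw,boxpts(.5359,-.2255,.034,.024,PB),[240,75],3.4)
t=cv2.imread('pics/top0.png'); J=cv2.resize(t[150:260,345:435],None,fx=5,fy=5,interpolation=2)
dots(J,ct,scalepts(*r.x),[345,150],5); dots(J,ct,boxpts(.5359,-.2255,.034,.024,PB),[345,150],5)
J=cv2.resize(J,(int(J.shape[1]*.9),int(J.shape[0]*.9)))
I=cv2.resize(I,None,fx=.52,fy=.52,interpolation=3)
H=np.zeros((520,800,3),np.uint8); H[:495,:405]=J[:495,:405]; H[:I.shape[0],410:410+I.shape[1]]=I[:, :390]
cv2.imwrite('pics/c2.png',H)
```

```text
[ 0.60298653 -0.22015597  0.1645636 ] [-1.6 -1.6  0.6  1.5  0.5 -1.   0.6  1.9]
```

View pics/c2.png

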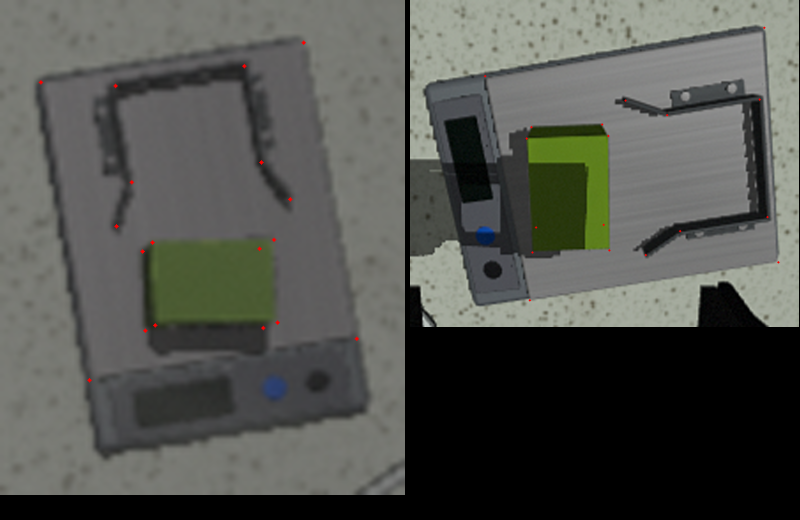

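Both overlays fit to within 1–2 px, so scale and packet poses, heights included, are confirmed from two cameras. I'll grasp the packet front to back, above the guide.

```bash
python3 -m jog '{"dp":[[-6,6,100],[-6,6,100],[-6,6,100],[-6,6,150],[-6,6,180],[-6,6,200],[-6,6,212],[-6,6,212],[-6,6,212]],"delta_rot":[[0,0,-0.025],[0,0,-0.025],[0,0,-0.025],[0,0,-0.025],[0,0,-0.025],[0,0,-0.025],[0,0,-0.025],[0,0,-0.025],[0,0,-0.025]],"gripper":[1,1,1,1,1,1,1,1,1]}' 
python3 -m jog '{"dp":[[0,0,0],[0,0,0],[0,0,0],[0,0,0],[0,0,0],[0,0,0],[0,0,0],[0,0,0]],"delta_rot":[[0,0,0],[0,0,0],[0,0,0],[0,0,0],[0,0,0],[0,0,0],[0,0,0],[0,0,0]],"gripper":[0.3,0.3,0,0,-0.2,-0.2,-0.3,-0.3]}' 10
```

```text
time: 3.15
position: [0.537, -0.2271, 0.0522]
tool_rot: [0.699, 0.715, 0.0, 0.001]
ft_force: [-0.1, -0.7, 1.2]
grip_width: 0.0872
grip_force: 0.0
time: 3.95
position: [0.5362, -0.226, 0.0506]
tool_rot: [0.699, 0.715, 0.0, -0.0]
ft_force: [0.2, 1.2, 1.4]
grip_width: 0.0502
grip_force: 10.0
```

```bash
python3 -m jog '{"dp":[[-2,4,0],[-4.2,8,0],[-4.2,10.7,0],[-2.8,20.6,0],[-1.4,30.5,0],[0,40.4,0],[1.4,50.3,0],[2.9,60.2,0],[4.3,70.1,0],[5.7,80,0],[7.1,89.9,0],[8,96,0]],"delta_rot":[[0,0,-0.05],[0,0,-0.1],[0,0,-0.142],[0,0,-0.142],[0,0,-0.142],[0,0,-0.142],[0,0,-0.142],[0,0,-0.142],[0,0,-0.142],[0,0,-0.142],[0,0,-0.142],[0,0,-0.142]],"gripper":[-0.3,-0.3,-0.3,-0.3,-0.3,-0.3,-0.3,-0.3,-0.3,-0.3,-0.3,-0.3]}'
```

```text
time: 5.15
position: [0.6331, -0.2157, 0.0506]
tool_rot: [0.646, 0.763, 0.0, 0.0]
ft_force: [-2.2, -0.8, 5.5]
grip_width: 0.05
grip_force: 10.0
```

```bash
python3 -m jog '{"dp":[[0,4,0],[0,8,0],[0,10,0],[0,11,0],[0,12,0],[0,12,0]],"delta_rot":[[0,0,0],[0,0,0],[0,0,0],[0,0,0],[0,0,0],[0,0,0]],"gripper":[-0.3,-0.3,-0.3,-0.3,-0.3,-0.3]}'
```

```text
time: 5.75
position: [0.6436, -0.2139, 0.0506]
tool_rot: [0.647, 0.763, -0.0, -0.0]
ft_force: [-2.3, 0.7, 5.3]
grip_width: 0.0502
grip_force: 10.0
```

```bash
python3 -m jog '{"dp":[[0,1,0],[0,2,0],[0,3,0],[0,3,0]],"delta_rot":[[0,0,0],[0,0,0],[0,0,0],[0,0,0]],"gripper":[-0.3,-0.3,-0.3,-0.3]}'
```

```text
time: 6.15
position: [0.6437, -0.2134, 0.0505]
tool_rot: [0.646, 0.763, -0.002, -0.003]
ft_force: [-9.2, -1.5, 8.1]
grip_width: 0.0502
grip_force: 10.0
```

```bash
python3 -m jog '{"dp":[[0,-2,0],[0,-2,0],[0,-2,0],[0,-2,0],[0,-2,0],[0,-2,0],[0,-2,-40],[0,-2,-90],[0,-2,-140],[0,-2,-190],[0,-2,-210],[0,-2,-210]],"delta_rot":[[0,0,0],[0,0,0],[0,0,0],[0,0,0],[0,0,0],[0,0,0],[0,0,0],[0,0,0],[0,0,0],[0,0,0],[0,0,0],[0,0,0]],"gripper":[-0.3,0,0.3,0.7,1,1,1,1,1,1,1,1]}'
python3 - <<'E'
from h import *
o,w=snap('wrist','w3.png'); c=cam('wrist',o); print(o['position'],o['tool_rot'],o['time'])
t=robot.camera('top'); cv2.imwrite('pics/t3.png',t[:,:,::-1])
p,f=fitbox([(c,green(w))],PB,.024,(.644,-.2133,.165)); print(p,f)
from scipy.spatial.transform import Rotation
d=p[:2]-[.603,-.220];k,s=np.cos(.1646),np.sin(.1646); print('home frame',k*d[0]+s*d[1]-.0415,-s*d[0]+k*d[1],p[2]-.1646)
u=proj(c,[.644,-.2133,.05]).astype(int); x0=max(u[0]-110,0);y0=max(u[1]-90,0)
I=cv2.resize(w[y0:y0+180,x0:x0+220],None,fx=3.2,fy=3.2,interpolation=2)[:,:,::-1].copy()
for q in np.r_[scalepts(.603,-.22,.1646),boxpts(*p,.024,PB)]:
    v=(proj(c,q)+.5-[x0,y0])*3.2; cv2.circle(I,tuple(int(a) for a in v),2,(0,0,255),-1)
cv2.imwrite('pics/w3c.png',I)
E
```

```text
time: 7.35
position: [0.6474, -0.2147, 0.2658]
tool_rot: [0.646, 0.763, 0.001, 0.005]
ft_force: [0.4, -0.1, 0.5]
grip_width: 0.0873
grip_force: 0.0
[ 0.64740189 -0.21474358  0.26578883] [0.64635464 0.76301825 0.00132681 0.00520266] 7.35
[ 0.64331495 -0.2128279   0.15989518] 0.037409817374039145
home frame -0.0005547468868778299 0.0004692489870040126 -0.004704817609104239
```

View pics/w3c.png

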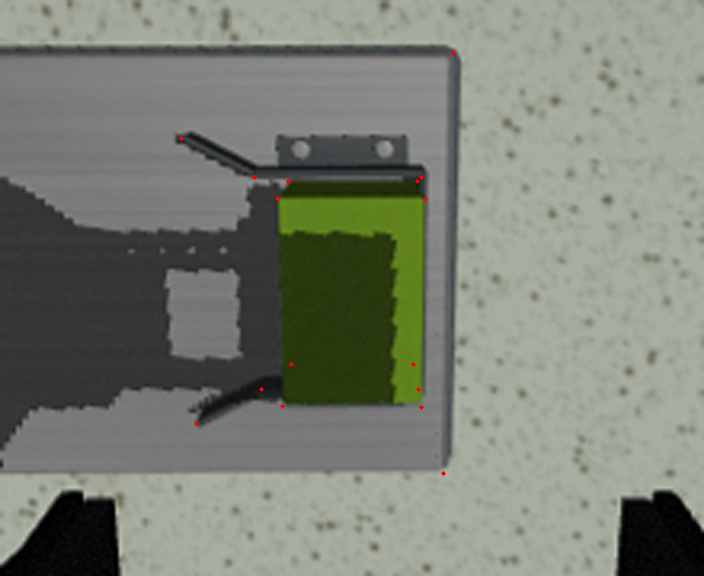

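The packet is home: the fit puts it 0.6 mm from the stop, 0.5 mm off the centre line and 0.3° from square. Next is the cradle.

```bash
python3 -m jog '{"dp":[[354,-8,0],[354,-8,0],[354,-8,0],[354,-8,0],[354,-8,0],[354,-8,0],[354,-8,0],[354,-8,0],[354,-8,0],[354,-8,0],[354,-8,0],[354,-8,0]],"delta_rot":[[0,0,0.14],[0,0,0.28],[0,0,0.42],[0,0,0.56],[0,0,0.7],[0,0,0.84],[0,0,0.98],[0,0,1.12],[0,0,1.26],[0,0,1.4],[0,0,1.54],[0,0,1.654]],"gripper":[1,1,1,1,1,1,1,1,1,1,1,1]}'
python3 -m jog '{"dp":[[0,0,0],[0,0,0]],"delta_rot":[[0,0,0],[0,0,0]],"gripper":[1,1]}'
python3 - <<'E'
from h import *
o,w=snap('wrist','w4.png'); c=cam('wrist',o); print(o['position'],o['tool_rot'],o['time'])
np.save('o4.npy',o,allow_pickle=True)
for t in ['scanner','cradle']: print(t,robot.search_frame(t,'wrist')[:3])
u=proj(c,[.6,.133,.03]).astype(int);print(u); x0=max(u[0]-110,0);y0=max(u[1]-90,0)
print(x0,y0)
I=cv2.resize(w[y0:y0+180,x0:x0+220],None,fx=3.2,fy=3.2,interpolation=2)[:,:,::-1]
cv2.imwrite('pics/w4c.png',I)
E
```

```text
time: 8.65
position: [0.5771, 0.1343, 0.2575]
tool_rot: [0.999, 0.038, -0.003, -0.0]
ft_force: [-0.1, -0.3, -0.5]
grip_width: 0.087
grip_force: 0.0
time: 8.85
position: [0.5777, 0.1341, 0.2586]
tool_rot: [0.999, 0.042, -0.002, -0.0]
ft_force: [0.5, 0.5, -0.6]
grip_width: 0.0872
grip_force: 0.0
[0.57774608 0.13412707 0.25859144] [ 9.99113376e-01  4.20583057e-02 -1.88646524e-03 -4.31943565e-05] 8.85
scanner [{'rect': [309.3, 82.6, 347.0, 216.9], 'score': 0.91}, {'rect': [347.7, 247.3, 380.4, 315.7], 'score': 0.7}, {'rect': [404.1, 154.4, 483.4, 225.7], 'score': 0.68}]
cradle [{'rect': [304.5, 64.3, 354.2, 219.4], 'score': 0.91}]
[329 151]
219 61
```

View pics/w4c.png

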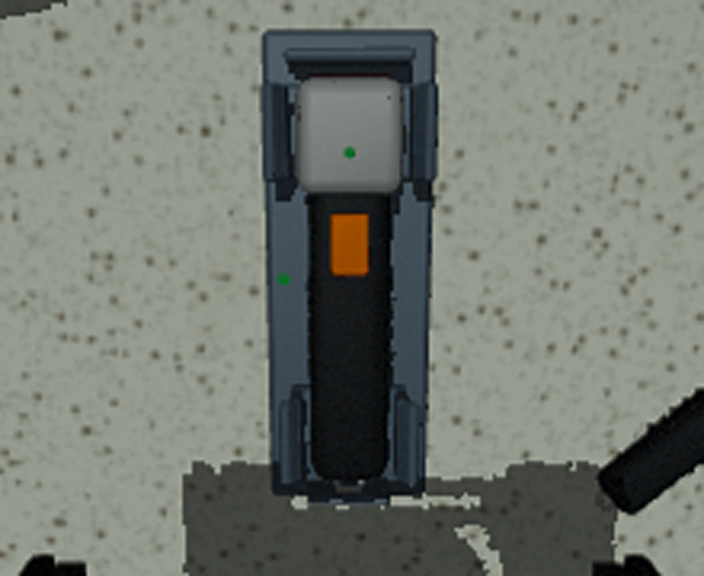

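The crop shows the scanner lying in the cradle with the head at top (297–402, 78–190), the orange key at (349,244) and the handle end at row 475. The handle sides between the saddles are free.

Run:
```python
from h import *
from scipy.optimize import least_squares
o=np.load('o4.npy',allow_pickle=True).item(); c=cam('wrist',o)
def cen(im,r):
    h=cv2.cvtColor(im,cv2.COLOR_BGR2HSV); m=cv2.inRange(h,(3,150,80),(18,255,255)); M=np.zeros_like(m); M[r[1]:r[3],r[0]:r[2]]=m[r[1]:r[3],r[0]:r[2]]
    k=cv2.moments(M,True); return np.array([k['m10'],k['m01']])/k['m00'],k['m00']
V=[(c,cen(cv2.imread('pics/w4.png'),(309,82,347,217))),(cam('top'),cen(cv2.imread('pics/top0.png'),(253,164,271,220))),(cam('scene'),cen(cv2.imread('pics/scene0.png'),(248,204,290,244)))]
print([v[1] for v in V])
for S in (V,V[:2],[V[0],V[2]]):
    r=least_squares(lambda P:np.concatenate([proj(k,P)-u[0] for k,u in S]),[.6,.13,.05]); print('key',r.x,np.round(r.fun,1))
U=lambda L:np.array(L)/3.2+[219,61]-.5
def m(p,X):
    X=np.array(X)/1000.;a,b=np.cos(p[2]),np.sin(p[2]);return np.c_[p[0]+a*X[:,0]-b*X[:,1],p[1]+b*X[:,0]+a*X[:,1],X[:,2]]
def fit(X,L):
    L=U(L);r=least_squares(lambda p:(np.array([proj(c,q) for q in m(p,X)])-L).ravel(),[.6,.133,.084]);print(r.x,np.round(r.fun,1))
fit([(75,19,48),(75,-19,48),(35,19,48),(35,-19,48),(-75,15,40),(-75,-15,40)],[(297,76),(404,76),(296,192),(403,192),(314,478),(389,478)])
fit([(93,33,9),(93,-33,9),(-93,33,9),(-93,-33,9)],[(263,32),(437,32),(274,494),(425,494)])
```

```text
[(array([327.52444444, 136.88444444]), 225.0), (array([261.05263158, 182.31578947]), 19.0), (array([nan, nan]), 0.0)]<stdin>:6: RuntimeWarning: invalid value encountered in divide
Traceback (most recent call last):
ValueError: Residuals are not finite in the initial point.
```

Run:
```python
from h import *
from scipy.optimize import least_squares
o=np.load('o4.npy',allow_pickle=True).item(); c=cam('wrist',o)
V=[(c,np.array([327.5,136.9])),(cam('top'),np.array([261.05,182.3])),(cam('scene'),np.array([263.9,216.9]))]
for S in (V,V[:2],[V[0],V[2]]):
    r=least_squares(lambda P:np.concatenate([proj(k,P)-u for k,u in S]),[.6,.13,.05]); print('key',r.x,np.round(r.fun,1))
U=lambda L:np.array(L)/3.2+[219,61]-.5
def m(p,X):
    X=np.array(X)/1000.;a,b=np.cos(p[2]),np.sin(p[2]);return np.c_[p[0]+a*X[:,0]-b*X[:,1],p[1]+b*X[:,0]+a*X[:,1],X[:,2]]
def fit(X,L):
    L=U(L);r=least_squares(lambda p:(np.array([proj(c,q) for q in m(p,X)])-L).ravel(),[.6,.133,.084]);print(r.x,np.round(r.fun,1))
fit([(75,19,48),(75,-19,48),(35,19,48),(35,-19,48),(-75,15,40),(-75,-15,40)],[(297,76),(404,76),(296,192),(403,192),(314,478),(389,478)])
fit([(93,33,9),(93,-33,9),(-93,33,9),(-93,-33,9)],[(263,32),(437,32),(274,494),(425,494)])
```

```text
key [0.61880523 0.13638973 0.0471143 ] [ 0.3  0.3  0.4 -0.  -1.4  0.2]
key [0.61901283 0.13688461 0.04671492] [-0.1  0.   0.2 -0.1]
key [0.61882062 0.13622693 0.04679608] [ 0.5  0.3 -1.3  0.3]
[0.60216171 0.13465809 0.08970032] [-0.8 -0.8  0.5 -1.   0.2  0.5  0.3  0.3 -0.3  0.7  0.1  0.6]
[0.60150253 0.13464775 0.08492856] [-0.4 -0.8  0.4 -0.9 -0.6  1.1  0.5  1.1]
```

```bash
python3 -m jog '{"dp":[[26.5,1.3,50],[26.5,1.3,100],[26.5,1.3,150],[26.5,1.3,190],[26.5,1.3,215],[26.5,1.3,230],[26.5,1.3,241],[26.5,1.3,241],[26.5,1.3,241]],"delta_rot":[[0,0,0],[0,0,0],[0,0,0],[0,0,0],[0,0,0],[0,0,0],[0,0,0],[0,0,0],[0,0,0]],"gripper":[1,1,1,1,1,1,1,1,1]}'
python3 -m jog '{"dp":[[0,0,0],[0,0,0],[0,0,0],[0,0,0],[0,0,0],[0,0,0],[0,0,0],[0,0,0],[0,0,0],[0,0,0],[0,0,0],[0,0,0]],"delta_rot":[[0,0,0],[0,0,0],[0,0,0],[0,0,0],[0,0,0],[0,0,0],[0,0,0],[0,0,0],[0,0,0],[0,0,0],[0,0,0],[0,0,0]],"gripper":[0.5,0,-0.1,-0.2,-0.3,-0.4,-0.5,-0.6,-0.6,-0.6,-0.6,-0.6]}' 25
```

```text
time: 9.9
position: [0.6064, 0.1351, 0.0207]
tool_rot: [0.999, 0.041, 0.001, -0.0]
ft_force: [0.3, -0.2, 1.3]
grip_width: 0.087
grip_force: 0.0
time: 11.1
position: [0.6052, 0.135, 0.0195]
tool_rot: [0.999, 0.041, -0.0, 0.0]
ft_force: [-0.4, -0.6, 0.1]
grip_width: 0.0299
grip_force: 25.0
```

```bash
python3 -m jog '{"dp":[[0,0,-8],[0,0,-20],[0,0,-40],[0,0,-65],[0,0,-90],[0,0,-115],[0,0,-140],[0,0,-155],[0,0,-160],[0,0,-160]],"delta_rot":[[0,0,0],[0,0,0],[0,0,0],[0,0,0],[0,0,0],[0,0,0],[0,0,0],[0,0,0],[0,0,0],[0,0,0]],"gripper":[-0.6,-0.6,-0.6,-0.6,-0.6,-0.6,-0.6,-0.6,-0.6,-0.6]}'
python3 -m jog '{"dp":[[-8,18,0],[-24,53,0],[-40,88,0],[-57,125,0],[-73,160,0],[-90,197,0],[-106,232,0],[-123,269,0],[-139,304,0],[-155,339,0],[-163,357,0],[-167,365,0]],"delta_rot":[[0,0,0],[0,0,-0.01],[0,0,-0.02],[0,0,-0.03],[0,0,-0.04],[0,0,-0.05],[0,0,-0.06],[0,0,-0.07],[0,0,-0.075],[0,0,-0.08],[0,0,-0.083],[0,0,-0.083]],"gripper":[-0.6,-0.6,-0.6,-0.6,-0.6,-0.6,-0.6,-0.6,-0.6,-0.6,-0.6,-0.6]}'
python3 - <<'E'
from h import *
o,w=snap('wrist','w5.png'); print(o['position'],o['tool_rot'],o['time'])
s=robot.camera('scene'); t=robot.camera('top')
H=np.zeros((520,800,3),np.uint8)
H[:400,:]=cv2.resize(w[60:320,60:580],(800,400))
cv2.imwrite('pics/w5c.png',cv2.resize(w,(800,500),interpolation=2)[:,:,::-1])
cv2.imwrite('pics/s5.png',s[:,:,::-1]); cv2.imwrite('pics/t5.png',t[:,:,::-1])
np.save('o5.npy',o,allow_pickle=True)
E
```

```text
time: 12.1
position: [0.6056, 0.1352, 0.1809]
tool_rot: [0.999, 0.041, 0.001, -0.0]
ft_force: [-0.5, -0.3, -2.3]
grip_width: 0.0299
grip_force: 25.0
time: 13.3
position: [0.4675, -0.244, 0.1786]
tool_rot: [0.997, 0.081, -0.001, -0.001]
ft_force: [0.6, -0.5, -1.1]
grip_width: 0.0299
grip_force: 25.0
[ 0.46746407 -0.24399541  0.17860493] [ 9.96723427e-01  8.08808729e-02 -6.53132574e-04 -5.16962686e-04] 13.3
```

View pics/w5c.png

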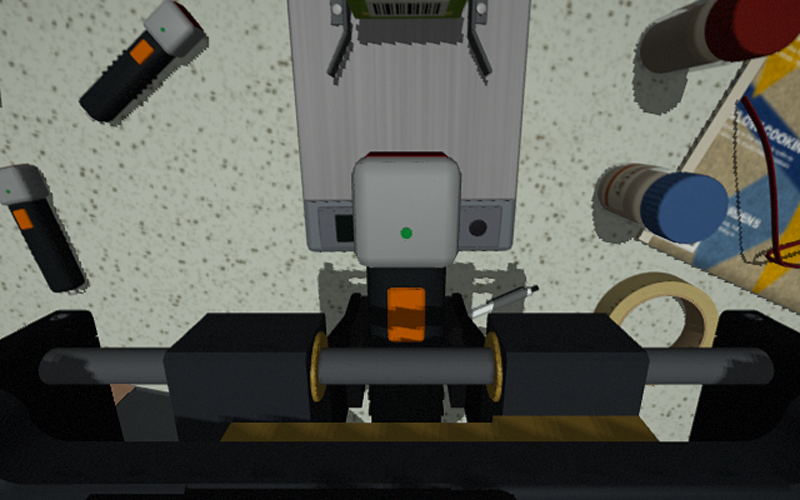

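The scanner is held straight in the hand, head at (357–460, 155–267), and the bar code shows square ahead at (408,10). Before lowering I check the scanner's level and its offset in the hand.

Run:
```python
from h import *
from scipy.optimize import least_squares
m=robot.camera_model('wrist');K=np.array([[m['fx'],0,m['cx']],[0,m['fy'],m['cy']],[0,0,1]]);T=np.array(m['T_tool_cam'])
X=np.array([(75,19,30),(75,-19,30),(35,19,30),(35,-19,30),(17,0,28.5)])/1000.
h=cv2.cvtColor(cv2.imread('pics/w5.png'),cv2.COLOR_BGR2HSV); M=cv2.inRange(h,(3,150,80),(18,255,255))[220:285,300:350];k=cv2.moments(M,True)
key=[300+k['m10']/k['m00'],220+k['m01']/k['m00']];print(key)
U=np.r_[np.array([(353,157),(463,157),(355,268),(460,268)])/1.25-.4,[key]]
def pr(p): # p: dx,dz offsets of scanner origin in tool (scanner x=tool x, y=-tool y, z=-tool z), pitch, yaw, dy
    Y=R.from_euler('yz',[p[2],p[3]]).apply(X)*[1,-1,-1]+[p[0],p[4],p[1]]
    q=(Y-T[:3,3])@T[:3,:3]@K.T; return q[:,:2]/q[:,2:]
print('pred',pr([-.0032,.0015,0,0,0]).round(1).tolist());print('meas',U.round(1).tolist())
r=least_squares(lambda p:np.r_[(pr(np.r_[p[0],.0015,p[1:]])-U).ravel()],[-.003,0,0,0]);print(r.x,r.fun.round(1))
```

```text
[324.47241379310344, 249.0712643678161]
pred [[283.1, 124.9], [376.2, 124.8], [286.6, 217.1], [372.1, 217.0], [329.2, 252.3]]
meas [[282.0, 125.2], [370.0, 125.2], [283.6, 214.0], [367.6, 214.0], [324.5, 249.1]]
[-0.00677692  0.1223374  -0.00631748 -0.00200007] [ 0.4 -1.  -0.6 -0.5  0.3 -0.2 -0.8  0.3  0.7  1.5]
```

```bash
python3 -m jog '{"dp":[[0,0,20],[0,0,50],[0,0,80],[0,0,105],[0,0,120],[0,0,130],[0,0,137],[0,0,139],[0,0,139]],"delta_rot":[[0,0,0],[0,0,0],[0,0,0],[0,0,0],[0,0,0],[0,0,0],[0,0,0],[0,0,0],[0,0,0]],"gripper":[-0.6,-0.6,-0.6,-0.6,-0.6,-0.6,-0.6,-0.6,-0.6]}'
python3 - <<'E'
from h import *
o,w=snap('wrist','w6.png'); print(o['position'],o['tool_rot'],o['time'])
s=robot.camera('scene'); cv2.imwrite('pics/s6.png',s[:,:,::-1])
c=cam('scene');u=proj(c,[.56,-.22,.05]).astype(int)
a=cv2.resize(w[0:200,200:450],None,fx=2.2,fy=2.2,interpolation=2)
x0,y0=u[0]-60,u[1]-55; print(x0,y0)
b=cv2.resize(s[y0:y0+110,x0:x0+60*2],None,fx=2.08,fy=2.08,interpolation=2)
H=np.zeros((440,800,3),np.uint8);H[:,:550]=a;H[:b.shape[0],550:550+b.shape[1]]=b[:,:250]
cv2.imwrite('pics/c6.png',H[:,:,::-1])
E
```

```text
time: 14.35
position: [0.469, -0.2422, 0.0408]
tool_rot: [0.997, 0.083, 0.0, 0.0]
ft_force: [0.6, -0.2, -1.4]
grip_width: 0.0301
grip_force: 25.0
[ 0.46899376 -0.24224834  0.04080783] [9.96589150e-01 8.25226212e-02 2.29812740e-04 1.73702512e-04] 14.35
307 119
```

View pics/c6.png

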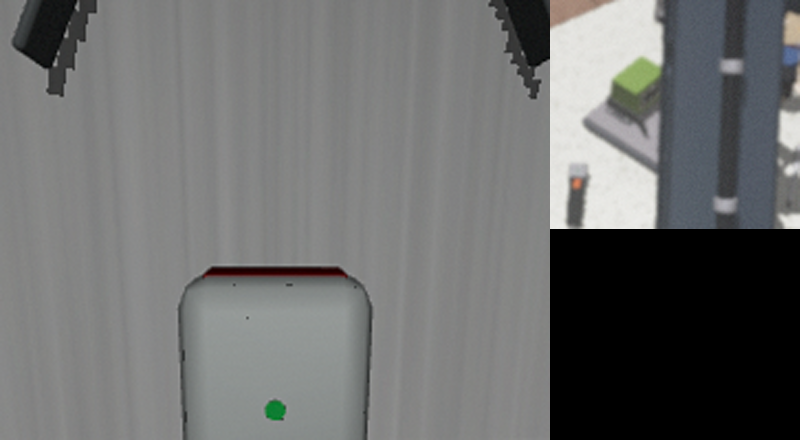

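The wrist view shows the head at columns 180–371 and the guide flare tips at about (48,68) and (528,66), so the guide centre looks slightly to the right. The scene view is blocked by the arm. I compute the lateral offset.

Run:
```python
from h import *
o=robot.get_obs(); c=cam('wrist',o)
for cols,z,row in [((48,528),.044,67),((180,371),.0625,320)]:
    P=[onz(c,(q/2.2+200,row/2.2),z) for q in cols]; print(np.round(P,4).tolist(),np.mean(P,0).round(4))
    for q in P+[np.mean(P,0)]:
        d=q[:2]-[.603,-.22];k,s=np.cos(.1646),np.sin(.1646);print(' scale frame',round(k*d[0]+s*d[1],4),round(-s*d[0]+k*d[1],4))
d=o['position'][:2]-[.603,-.22];print('tcp',-s*d[0]+k*d[1],k*d[0]+s*d[1])
```

```text
[[0.5712, -0.1767, 0.044], [0.5872, -0.2734, 0.044]] [ 0.5792 -0.2251  0.044 ]
 scale frame -0.0243 0.0479
 scale frame -0.0243 -0.0501
 scale frame -0.0243 -0.0011
[[0.5273, -0.2118, 0.0625], [0.5336, -0.2493, 0.0625]] [ 0.5304 -0.2306  0.0625]
 scale frame -0.0733 0.0205
 scale frame -0.0733 -0.0176
 scale frame -0.0733 0.0015
tcp -0.0003930209100592337 -0.13577704310817162
```

```bash
python3 -m jog '{"dp":[[4,0.5,0.5],[9,1,1],[14,1.5,1.5],[18,2,1.5],[20,2,1.5],[20,2,1.5],[20,2,1.5],[20,2,1.5],[20,2,1.5],[20,2,1.5],[20,2,1.5],[20,2,1.5]],"delta_rot":[[0,0,0],[0,0,0],[0,0,0],[0,0,0],[0,0,0],[0,0,0],[0,0,0],[0,0,0],[0,0,0],[0,0,0],[0,0,0],[0,0,0]],"gripper":[-0.6,-0.6,-0.6,-0.6,-0.6,-0.6,-0.6,-0.6,-0.6,-0.6,-0.6,-0.6]}'
for i in 1 2; do python3 -m jog '{"dp":[[0,0,0],[0,0,0],[0,0,0],[0,0,0],[0,0,0],[0,0,0],[0,0,0],[0,0,0],[0,0,0],[0,0,0],[0,0,0],[0,0,0]],"delta_rot":[[0,0,0],[0,0,0],[0,0,0],[0,0,0],[0,0,0],[0,0,0],[0,0,0],[0,0,0],[0,0,0],[0,0,0],[0,0,0],[0,0,0]],"gripper":[-0.6,-0.6,-0.6,-0.6,-0.6,-0.6,-0.6,-0.6,-0.6,-0.6,-0.6,-0.6]}'; done
python3 - <<'E'
from h import *
s,t,w=robot.camera('scene'),robot.camera('top'),robot.camera('wrist')
b=cv2.resize(t[150:260,345:435],None,fx=4,fy=4,interpolation=2)
a=cv2.resize(w[0:200,200:400],None,fx=2.2,fy=2.2,interpolation=2)
cv2.imwrite('pics/c7.png',np.hstack([a,b])[:,:,::-1])
E
```

```text
time: 15.65
position: [0.4887, -0.2411, 0.0391]
tool_rot: [0.997, 0.082, 0.0, -0.0]
ft_force: [0.9, 0.2, -1.0]
grip_width: 0.0296
grip_force: 25.0
time: 16.85
position: [0.4887, -0.2411, 0.0391]
tool_rot: [0.997, 0.082, -0.0, -0.0]
ft_force: [-0.6, -0.4, -2.1]
grip_width: 0.0299
grip_force: 25.0
time: 18.05
position: [0.4887, -0.2411, 0.0391]
tool_rot: [0.997, 0.082, 0.0, 0.0]
ft_force: [-0.0, 0.8, -0.8]
grip_width: 0.0301
grip_force: 25.0
```

View pics/c7.png

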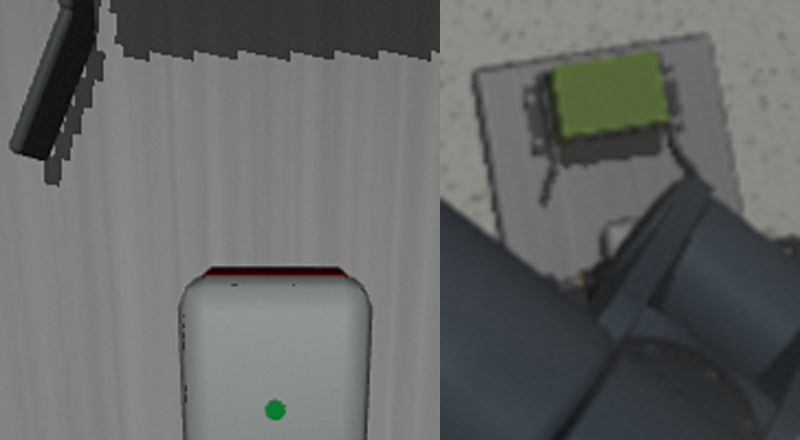

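Run:
```python
from h import *
m=robot.camera_model('wrist');K=np.array([[m['fx'],0,m['cx']],[0,m['fy'],m['cy']],[0,0,1]]);T=np.array(m['T_tool_cam'])
def row(X,p):
    Y=R.from_euler('y',p).apply((np.array(X)-[3.2,0,16.5])/1000)+[0,0,.015]; Y=Y*[1,-1,-1]
    q=K@(T[:3,:3].T@(Y-T[:3,3])); return round(q[1]/q[2],1)
for p in (-.08,-.04,0,.04,.08): print(p,[row(X,p) for X in [(74,0,30),(75,0,27),(75.5,0,24),(75.5,0,5),(35,0,30),(17,0,28.5)]])
w=cv2.imread('pics/w6.png')[110:135,310:340].mean(1).round(0); print(list(zip(range(110,135),w.astype(int).tolist())))
```

```text
-0.08 [np.float64(131.8), np.float64(128.0), np.float64(125.6), np.float64(119.4), np.float64(221.5), np.float64(255.3)]
-0.04 [np.float64(129.4), np.float64(126.0), np.float64(124.0), np.float64(119.7), np.float64(219.2), np.float64(253.8)]
0 [np.float64(127.3), np.float64(124.3), np.float64(122.7), np.float64(120.3), np.float64(217.0), np.float64(252.3)]
0.04 [np.float64(125.6), np.float64(123.0), np.float64(121.7), np.float64(121.0), np.float64(215.0), np.float64(250.9)]
0.08 [np.float64(124.3), np.float64(122.0), np.float64(121.0), np.float64(122.0), np.float64(213.0), np.float64(249.5)]
[(110, [132, 132, 132]), (111, [132, 133, 132]), (112, [132, 133, 132]), (113, [132, 133, 132]), (114, [132, 133, 132]), (115, [132, 133, 132]), (116, [132, 133, 132]), (117, [132, 132, 132]), (118, [132, 133, 132]), (119, [133, 134, 133]), (120, [140, 141, 139]), (121, [51, 52, 59]), (122, [0, 0, 30]), (123, [1, 1, 33]), (124, [0, 0, 57]), (125, [57, 57, 92]), (126, [88, 89, 88]), (127, [98, 100, 95]), (128, [108, 109, 105]), (129, [111, 112, 108]), (130, [126, 127, 123]), (131, [131, 133, 129]), (132, [134, 135, 131]), (133, [136, 137, 133]), (134, [138, 138, 134])]
```

The red strip is about 4 px tall, which matches a level scanner, so the aim was held level and still for more than 2 s. Returning the scanner now.

```bash
python3 -m jog '{"dp":[[-4,0,0],[-12,0,-4],[-18,0,-15],[-20,0,-35],[-20,0,-60],[-20,0,-85],[-20,0,-110],[-20,0,-128],[-20,0,-138],[-20,0,-141],[-20,0,-141]],"delta_rot":[[0,0,0],[0,0,0],[0,0,0],[0,0,0],[0,0,0],[0,0,0],[0,0,0],[0,0,0],[0,0,0],[0,0,0],[0,0,0]],"gripper":[-0.6,-0.6,-0.6,-0.6,-0.6,-0.6,-0.6,-0.6,-0.6,-0.6,-0.6]}'
python3 -m jog '{"dp":[[9,-17,0],[28,-50,0],[47,-84,0],[66,-118,0],[86,-154,0],[106,-190,0],[126,-226,0],[146,-262,0],[165,-296,0],[182,-326,0],[192,-344,0],[196.5,-352,0]],"delta_rot":[[0,0,0],[0,0,0.01],[0,0,0.02],[0,0,0.03],[0,0,0.04],[0,0,0.05],[0,0,0.06],[0,0,0.07],[0,0,0.075],[0,0,0.08],[0,0,0.083],[0,0,0.083]],"gripper":[-0.6,-0.6,-0.6,-0.6,-0.6,-0.6,-0.6,-0.6,-0.6,-0.6,-0.6,-0.6]}'
python3 -m jog '{"dp":[[0,0,0],[0,0,0],[0,0,0]],"delta_rot":[[0,0,0],[0,0,0],[0,0,0]],"gripper":[-0.6,-0.6,-0.6]}'
python3 -c "
from h import *
print(robot.get_obs()['position'],2*np.arctan2(*robot.get_obs()['tool_rot'][[1,0]]),robot.get_obs()['tool_rot'])"
```

```text
time: 19.3
position: [0.4686, -0.2443, 0.1802]
tool_rot: [0.997, 0.082, 0.0, 0.0]
ft_force: [0.4, -0.1, -1.2]
grip_width: 0.03
grip_force: 25.0
time: 20.5
position: [0.6045, 0.1372, 0.1783]
tool_rot: [0.999, 0.042, -0.001, -0.0]
ft_force: [0.2, -1.0, -2.1]
grip_width: 0.0296
grip_force: 25.0
time: 20.8
position: [0.6045, 0.1338, 0.1797]
tool_rot: [0.999, 0.04, -0.001, 0.0]
ft_force: [-0.3, -0.6, -1.3]
grip_width: 0.0296
grip_force: 25.0
[0.60447023 0.13375697 0.1796797 ] 0.08034465304067347 [ 9.99192950e-01  4.01615122e-02 -6.83463205e-04  1.87760828e-04]
```

```bash
python3 -m jog '{"dp":[[0.8,-1.1,15],[0.8,-1.1,40],[0.8,-1.1,65],[0.8,-1.1,90],[0.8,-1.1,110],[0.8,-1.1,122],[0.8,-1.1,130],[0.8,-1.1,130]],"delta_rot":[[0,0,0],[0,0,0],[0,0,0],[0,0,0],[0,0,0],[0,0,0],[0,0,0],[0,0,0]],"gripper":[-0.6,-0.6,-0.6,-0.6,-0.6,-0.6,-0.6,-0.6]}'
python3 -m jog '{"dp":[[0,0,6],[0,0,12],[0,0,17],[0,0,21],[0,0,25],[0,0,28],[0,0,29.5],[0,0,29.5],[0,0,29.5]],"delta_rot":[[0,0,0],[0,0,0],[0,0,0],[0,0,0],[0,0,0],[0,0,0],[0,0,0],[0,0,0],[0,0,0]],"gripper":[-0.6,-0.6,-0.6,-0.6,-0.6,-0.6,-0.6,-0.6,-0.6]}'
```

```text
time: 21.6
position: [0.6054, 0.1357, 0.0494]
tool_rot: [0.999, 0.041, -0.001, 0.0]
ft_force: [0.6, -0.2, -0.9]
grip_width: 0.0298
grip_force: 25.0
time: 22.5
position: [0.6056, 0.1361, 0.0204]
tool_rot: [0.999, 0.041, -0.0, 0.0]
ft_force: [0.4, -1.7, -2.5]
grip_width: 0.0298
grip_force: 25.0
```

```bash
python3 -m jog '{"dp":[[0,1,0.5],[0,1,1],[0,1,1]],"delta_rot":[[0,0,0],[0,0,0],[0,0,0]],"gripper":[-0.6,-0.6,-0.6]}'
python3 -m jog '{"dp":[[0,0,0],[0,0,0],[0,0,0],[0,0,0],[0,0,0],[0,0,0],[0,0,-20],[0,0,-60],[0,0,-105],[0,0,-150],[0,0,-190],[0,0,-230]],"delta_rot":[[0,0,0],[0,0,0],[0,0,0],[0,0,0],[0,0,0],[0,0,0],[0,0,0],[0,0,0],[0,0,0],[0,0,0],[0,0,0],[0,0,0]],"gripper":[-0.2,0.2,0.6,1,1,1,1,1,1,1,1,1]}'
python3 -m jog '{"dp":[[-27,0,-10],[-27,0,-10],[-27,0,-10]],"delta_rot":[[0,0,0],[0,0,0],[0,0,0]],"gripper":[1,1,1]}'
python3 - <<'E'
from h import *
o0=np.load('o4.npy',allow_pickle=True).item()
o,w=snap('wrist','w8.png'); t=robot.camera('top'); s=robot.camera('scene');print(o['position'],o['time'])
cv2.imwrite('pics/t8.png',t[:,:,::-1])
def key(im,c):
    h=cv2.cvtColor(im,cv2.COLOR_BGR2HSV); m=cv2.inRange(h,(3,150,80),(18,255,255));u=proj(c,[.619,.1365,.047]).astype(int)
    m=m[u[1]-15:u[1]+15,u[0]-12:u[0]+12];k=cv2.moments(m,True);return onz(c,(u[0]-12+k['m10']/k['m00'],u[1]-15+k['m01']/k['m00']),.0465),k['m00']
def head(im,c): # centroid of light grey head
    h=cv2.cvtColor(im,cv2.COLOR_BGR2HSV); m=cv2.inRange(h,(0,0,110),(179,25,255));u=proj(c,[.657,.1395,.048]).astype(int)
    m=m[u[1]-22:u[1]+22,u[0]-18:u[0]+18];k=cv2.moments(m,True);return onz(c,(u[0]-18+k['m10']/k['m00'],u[1]-22+k['m01']/k['m00']),.048),k['m00']
for f,ob in (('w4',o0),('w8',o)):
    im=cv2.imread(f'pics/{f}.png');c=cam('wrist',ob);print(f,key(im,c),head(im,c))
a,b=cv2.imread('pics/t3.png'),cv2.imread('pics/t8.png')
a0=cv2.imread('pics/top0.png')
for n,r in {'mug':(172,186,206,212),'pap':(445,160,474,190),'pep':(449,204,476,228),'cradle':(248,158,280,226),'packet/guide':(360,157,425,210)}.items():
    f=lambda A:A[r[1]:r[3],r[0]:r[2]].astype(int)
    print(n,'vs t3' if 'pack' in n else 'vs t0',np.abs(f(a if 'pack' in n else a0)-f(b)).mean().round(1))
E
```

```text
time: 22.8
position: [0.6058, 0.1355, 0.0196]
tool_rot: [0.999, 0.041, 0.0, -0.0]
ft_force: [0.5, -0.2, -1.7]
grip_width: 0.0299
grip_force: 25.0
time: 24.0
position: [0.6055, 0.1353, 0.2515]
tool_rot: [0.999, 0.041, 0.0, -0.0]
ft_force: [0.1, -0.1, 0.0]
grip_width: 0.0869
grip_force: 0.0
time: 24.3
position: [0.5786, 0.1331, 0.2597]
tool_rot: [0.999, 0.041, 0.0, -0.0]
ft_force: [0.4, 0.6, -1.0]
grip_width: 0.0872
grip_force: 0.0
[0.57863383 0.13308939 0.25965049] 24.3
w4 (array([0.61905493, 0.13676144, 0.0465    ]), 225.0) (array([0.65800506, 0.14030537, 0.048     ]), 810.0)
w8 (array([0.61969458, 0.13904016, 0.0465    ]), 221.0) (array([0.658606  , 0.14256451, 0.048     ]), 796.0)
mug vs t0 33.0
pap vs t0 9.9
pep vs t0 10.3
cradle vs t0 28.0
packet/guide vs t3 48.7
```

Run:
```python
from h import *
robot.camera('top');robot.camera('scene')
for t in ['packet','mug','paprika','pepper']: print(t,[d['rect'] for d in robot.search_frame(t,'top')][:1],[d['rect'] for d in robot.search_frame(t,'scene')][:1])
ct=cam('top');print('packet home expected',np.round([proj(ct,q) for q in boxpts(.644,-.2133,.1646,.024,PB)]).tolist())
print(robot.search_frame('salt','scene')[:1])
print(robot.hand_in())
```

```text
packet [[373.5, 163.7, 404.0, 189.4]] []
mug [[174.7, 188.3, 189.1, 211.0]] [[193.8, 251.2, 220.4, 279.3]]
paprika [[445.3, 166.5, 467.1, 189.6]] []
pepper [[450.0, 207.1, 473.8, 227.3]] [[419.4, 143.3, 428.2, 160.8]]
packet home expected [[399.0, 183.0], [402.0, 180.0], [374.0, 187.0], [376.0, 184.0], [396.0, 166.0], [399.0, 162.0], [371.0, 170.0], [373.0, 166.0]]
[{'rect': [276.0, 149.7, 291.8, 181.9], 'score': 0.66}]
the job is handed in; nothing more can be done
None
```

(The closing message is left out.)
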